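# Change the feed wheel of a screw feeder and close its cover

## Robot

A 6-joint arm with a two-finger parallel gripper is mounted at the origin on the work surface. World frame = base frame: x ahead of the robot, y to its left, z up, the work surface at z = 0. Lengths are in m, angles in degrees, forces in N, time in s.
With the tool pointing down it reaches from about 0.35 to 0.85 m from the base axis. Payload 8.1 kg.
Tool frame: the origin (TCP) lies midway between the tips of the shut fingers; the grasp point (between the pads) lies grip_depth behind it (grip_depth is the distance from the TCP to the grasp point, in m); z points along the fingers, y is the direction in which the jaws open and shut (so a half turn about z gives the same grasp; the last joint's range is limited). The gripper opens to 85 mm and grips with 20 to 120 N. Pads are 22 mm wide; open, the fingers measure 114 mm over their backs; the gripper's body (76 mm by 85 mm) begins 54 mm behind the grasp point. The pads swing forward as they close: fully open they stand 13 mm farther back than shut.
Start: joints at [-73.419, 7.471, 85.268, -0, 87.261, -4.893], TCP at [0.22, -0.558, 0.231] pointing down, gripper open.
Joint ranges: [-169.43, 169.43], [-51.17, 129.36], [1.28, 143.12], [-76.62, 256.62], [0, 156.53], [-152.29, 152.29]. Speed limits (degrees/s): [136.94, 136.94, 159.86, 180, 180, 180].

## Interface

Orientations are given as [roll, pitch, yaw] about the fixed x, y, z axes, in that order (R = Rz(yaw) Ry(pitch) Rx(roll)).
In Python, from cell import * gives the robot as it stands. The module is installed in compiled form; this text tells all that it offers.
- The arm moves only by the shell command python3 -m jog 'ROWS'. ROWS is JSON, a list of rows, each an object of numbers: "fingers": the finger opening in mm, from 0 to 85.4; "dx", "dy", "dz": the shift along the tool's x, y, z in mm; "spin": the turn about the tool's z in rad. A call has 1 to 5 rows; each row shifts and turns the commanded pose from where the row before left it, along the tool's axes as they then stand; what a row does not reach is not made up. A row lasts 1/12 s, in which the tool goes at most 41.7 mm and 7.16 degrees, less where a joint would pass 70% of its speed; a pose out of reach is approached as far as the arm can. A call with a gripper value outside its range is refused whole. The fingers move at their own pace and stop on an object; the grip force is fixed at half the most. Time passes only in rows, so rows that do not move let the fingers close. It gives the time, the measured TCP pose, the force and the opening at its end, in the units of the state.
- get_obs(): the state, without advancing time (a new reading comes with each control period).
- capture(name): name is "scene" or "top"; returns the picture (480x640x3 uint8, red, green, blue); there is no depth.
- camera_model(name): a dict with "fov_y" (degrees; the focal length in pixels is half the picture's height over the tangent of half this angle, whatever the lens; pixels are square), "cx", "cy" (the principal point, pixels), "D" ([k1, k2, p1, p2, k3] as OpenCV has them; the pictures are not rectified), "T" (4x4, takes a point from camera to world coordinates). Camera axes: x right, y up, looking along -z (the intrinsics and any distortion apply to the point x, -y, -z); pixel columns grow to the right and rows downward; lengths in m; the calibration is good to about 2 mm. A picture is of the moment at which its call begins. camera_model takes no time and is no camera call.
- finish_job(): hands the job in, once; it reports no verdict.
The state is a dict: "time": time; "joint_positions": joint angles; "dq": joint speeds; "effort": joint torques, N m; "tool_pos": TCP position; "ee_rot": TCP orientation; "wrist_force": force on the tool from outside, world axes, zero at the start; "ft_torque": the same for the moment, N m; "grip_width": finger opening in m.
Only numpy, scipy, OpenCV 4.12 (cv2) and the standard library are available. Lean on these libraries where they do the work, as an engineer would, in place of code of your own. Each camera call takes 0.05 s, during which the arm holds its last target. There are 200 camera calls.

## Task

Fit the bronze feed wheel on the screw feeder's upright shaft, turning it until its keyway drops over the key and it is fully home, then set the aluminium cover gently in its seat (do not let it drop in) and press it down past its ball catches until it sits level on its ledge all round. Only then put the air back on by swinging the red valve lever right over, away from the robot's side of the feeder. Leave the black worn wheel and the other things on the bench where they are.

Things in the scene. Friction and masses are not known exactly. Their poses are not given: they have to be found in the camera images.
- feeder: Screw feeder fixed to the bench: charcoal cast housing, open on top, 153 (x) by 173 (y) mm, rim 68 mm above the bench, on a flange 193 x 213 x 10 mm. Origin under its centre, on the bench; x points away from the robot (within 0.2 rad). A gearmotor up to 72 mm high is behind it (x 80 to 142, y -40 to 150 mm), a nozzle on its +y side, the air valve on its -y side.
- shaft_home (a point): On the axis of the upright 24 mm steel shaft, where wheel_hub is when the wheel is home: 20 mm above the shoulder it sits on, 40 mm above the bench. x points to the brass key: 8 mm wide, 4 mm out of the shaft, up to 16 mm above the shoulder (a wheel not lined up rests on it, 16 mm too high). The shaft ends 28 mm above the shoulder, the last 2.5 mm tapered; it does not turn.
- wheel_hub (a point): Bronze feed wheel, loose on the bench: disc 76 mm across, 10 mm thick, 8 pockets in its rim; on it a round hub 44 mm across, to 30 mm above the underside; 0.25 to 0.5 kg. Point: on the axis, mid-hub, 20 mm above the underside. Bore 26 mm, right through, keyway 10 mm wide to 17.5 mm from the axis; x points to the keyway (white mark on the disc), z up.
- cover_grip (a point): Aluminium cover: plate 130 (x) by 150 (y) by 5 mm, round edges, 0.2 to 0.35 kg, black bow handle on top. Point: middle of the handle's bar, 32 mm above the underside. The bar lies along y: 80 mm long, 12 wide (x), 10 high, on legs at y = 35 and -35 mm. In the seat the catches stop it with one or both x edges up to 9 mm high; 10 to 20 N pushes it home. Pressed off-centre, an edge may stay up.
- cover: The same aluminium cover, origin at the centre of the plate's underside, axes as for cover_grip.
- cover_home (a point): Fixed to the feeder: where the middle of the cover's handle bar (cover_grip) is when the cover is pressed home on the ledge: 32 mm above the ledge, 88 mm above the bench. Axes as the feeder's; the cover goes in either way round (half a turn).
- air_lever (a joint): The air valve's lever, rad: about 0 = off, leaning towards the feeder's -x side (the robot's side); 1.0 = on, leaning as far to the feeder's +x side. It stays where it is left (light friction, under 2 N at its ball).
- air_lever_tip (a point): Centre of the red ball, 26 mm across, at the lever's end, 55 mm from its hinge line, which runs along the feeder's y axis 22 mm above the bench, at x = -15, y = -135 mm in the feeder's frame (lever upright at 0.5 rad). The valve block below is 70 (x) by 50 (y) by 25 mm high.
- old_hub (a point): The black worn feed wheel that was taken off, same size as the bronze one but with 5 pockets and no white mark, loose on the bench; not to be used. This point is the middle of its hub, 20 mm above its underside.
- oil_bottle: White oil bottle with a red cap, 52 mm in diameter, 120 mm high, standing on the bench; origin under its centre.
- screw_tray: Blue two-part tray with screws, 100 x 140 x 35 mm, on the bench; origin under its centre.
- screwdriver: Screwdriver with an orange handle, 180 mm long, lying on the bench.
- mallet: Mallet, 220 mm long, lying on the bench.
- spanner: Steel spanner, 160 mm long, lying on the bench.
- screw_box: Cardboard box 90 x 60 x 50 mm on the bench.
- feeder_ledge (a point): Centre of the ledge that the cover rests on, 56 mm above the bench, axes as the feeder's. Above it a pocket 133 (x) by 153 (y) mm, 12 mm deep, with a 3 mm rounded lead-in at the rim; below it the opening, 117 by 137 mm, 42 mm deep. The ball catches: four sprung 10 mm steel balls that stick 3.5 mm out of the pocket's two x walls at y = 45 and -45 mm, 6.5 mm above the ledge.
Not all that is in view belongs to the job. Of the things like the part that bears wheel_hub, leave any that is green or turquoise; of the rest the larger one is meant.

How it is judged (in metres and radians):
On the way, in this order (a step that is already met when the one before it is completed fails the run):
1. the bronze wheel is home on the shaft, its keyway over the key (horizontal distance between wheel_hub and shaft_home below 0.004 m and z of wheel_hub in the frame of shaft_home below 0.003 m and angle between wheel_hub's own z axis and vertical below 0.05 rad), for 0.2 s.
2. the cover is pressed down level on its ledge (all of step 1 and horizontal distance between cover_grip and cover_home below 0.006 m and z of cover_grip in the frame of cover_home below 0.002 m and angle between cover_grip's own z axis and vertical below 0.02 rad and angle between the x axis of cover_grip and the x axis of feeder, either way round below 0.06 rad), for 0.2 s.
3. the air lever is over to on (value of joint air_lever above 0.85 rad), for 0.1 s.
At the end, for the whole second after the job is handed in: Bronze wheel home over the key (within 4 mm of centre, under 3 mm above its seat, tilt under 0.05 rad); cover in its seat (within 6 mm, square to 0.06 rad, under 2 mm above its ledge, level to 0.02 rad), at rest; air lever above 0.85 rad (all of step 2 and value of joint air_lever above 0.85 rad and linear speed of cover below 0.02 m/s); the robot touches nothing.
It fails at once if the air lever is moved on (past 0.4 rad) while the cover is not down level on its ledge (value of joint air_lever above 0.4 rad and not (horizontal distance between cover_grip and cover_home below 0.006 m and z of cover_grip in the frame of cover_home below 0.002 m and angle between cover_grip's own z axis and vertical below 0.02 rad and angle between the x axis of cover_grip and the x axis of feeder, either way round below 0.06 rad)).
It fails at once if the cover is dropped in: it comes down on its catches (10 to 30 mm above home, over the seat) faster than 0.35 m/s (horizontal distance between cover_grip and cover_home below 0.03 m and z of cover_grip in the frame of cover_home between 0.01 and 0.03 m and linear speed of cover above 0.35 m/s).
It fails at once if the worn wheel or another bystander is moved by more than 30 mm (distance of any of old_hub, oil_bottle, screw_tray, screwdriver, mallet, spanner, screw_box from where it was at the start of the episode above 0.03 m).
It also fails if it takes over 67 s, if anything falls off the work surface, if the arm or the gripper's body presses on something with over 40 N, if the wrist force passes 120 N, or if a joint passes its speed limit or range.

## Working session

There is one attempt and no reset: what is moved stays moved. The work goes in short steps, Python scripts to look and compute and a shell command to move; the robot and the scene stay as the last step left them, time stands still between calls to the robot, and variables do not carry over. Pictures are saved under pics/ and viewed, about 8 in all and at most 12, crops included, and the job is handed in when it is done.

```bash
mkdir -p pics; cat > h.py <<'E'
from cell import *
import numpy as np, cv2
from scipy.spatial.transform import Rotation as R
def K(n):
    m=camera_model(n); f=240/np.tan(np.radians(m["fov_y"])/2)
    return np.array([[f,0,m["cx"]],[0,f,m["cy"]],[0,0,1]]),np.array(m["D"],float),np.array(m["T"],float)
def px2w(n,uv,z):
    k,d,T=K(n); p=cv2.undistortPoints(np.array([[uv]],float),k,d)[0,0]
    r=T[:3,:3]@np.array([p[0],-p[1],-1]); o=T[:3,3]; return o+r*(z-o[2])/r[2]
def w2px(n,P):
    k,d,T=K(n); q=(np.atleast_2d(P)-T[:3,3])@T[:3,:3]; q=q*[1,-1,-1]
    return cv2.projectPoints(q,np.zeros(3),np.zeros(3),k,d)[0][:,0]
def snap(n,f,crop=None,s=1):
    im=capture(n)[:,:,::-1]
    if crop: a,b,c,e=crop; im=im[b:e,a:c]
    cv2.imwrite(f"pics/{f}.png",cv2.resize(im,None,fx=s,fy=s,interpolation=cv2.INTER_CUBIC))
E
python3 - <<'E'
from h import *
snap("top","a",s=1.25); snap("scene","b",s=1.25)
o=get_obs(); print(o); 
for n in("top","scene"): print(camera_model(n))
E
python3 -c "import cell;print([x for x in dir(cell) if x[0]!='_'])"
```

```text
{'time': 0.1, 'joint_positions': array([-7.34193719e+01,  7.51109468e+00,  8.53255326e+01, -8.90469369e-04,
        8.72611837e+01, -4.89360400e+00]), 'dq': array([-0.00958275, -0.10072276, -0.10613795, -0.10162118, -0.01772013,
        0.02322116]), 'effort': array([ 9.52011433e-04, -5.70955467e+01, -5.01941264e+01, -1.70262770e-04,
        8.17319553e-03, -2.85669438e-05]), 'tool_pos': array([ 0.2195134 , -0.55785351,  0.23032217]), 'ee_rot': array([-1.79902470e+02, -7.45769496e-03,  2.14742690e+01]), 'wrist_force': array([-0.00531808,  0.69480542,  0.13612436]), 'ft_torque': array([ 0.02672771,  0.01887199, -0.00042963]), 'grip_width': 0.08551984551801302}
{'fov_y': 43.191842119574844, 'cx': 314.03270503826093, 'cy': 233.67565191046765, 'D': array([-0.01286754,  0.        ,  0.        ,  0.        ,  0.        ]), 'T': array([[ 0.01233545,  0.98343498, -0.18084104,  0.30024981],
       [-0.99984617,  0.00987586, -0.01449498, -0.00651259],
       [-0.0124689 ,  0.18099202,  0.98340552,  1.48187353],
       [ 0.        ,  0.        ,  0.        ,  1.        ]])}
{'fov_y': 50.69008680322405, 'cx': 316.6971132723696, 'cy': 243.48734297417337, 'D': array([-0.12064926,  0.        ,  0.        ,  0.        ,  0.        ]), 'T': array([[-0.87556355, -0.39320711,  0.28067178,  0.90896579],
       [ 0.48279424, -0.69141642,  0.53745052,  0.64051854],
       [-0.01726829,  0.6060788 ,  0.79521714,  1.05691775],
       [ 0.        ,  0.        ,  0.        ,  1.        ]])}
['PlanningError', 'camera_model', 'capture', 'finish_job', 'get_obs', 'grip_depth']
```

View pics/a.png

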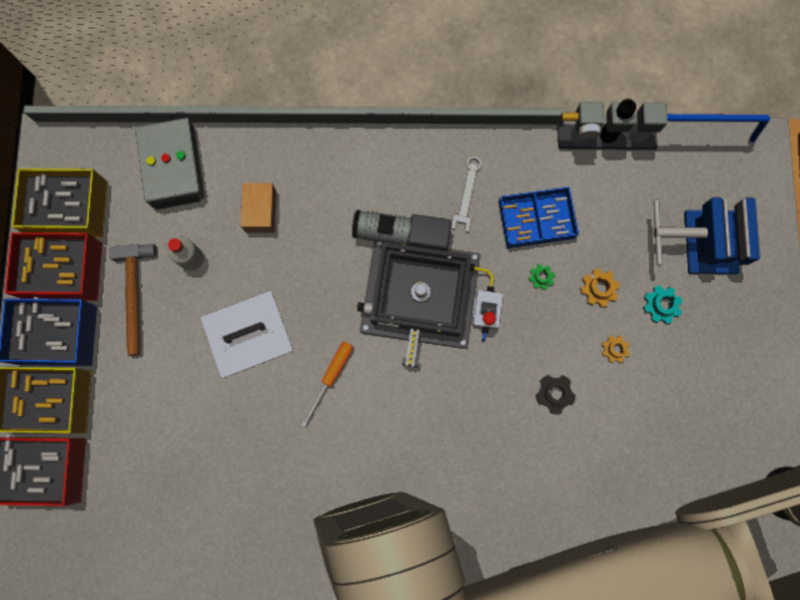

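View pics/b.png

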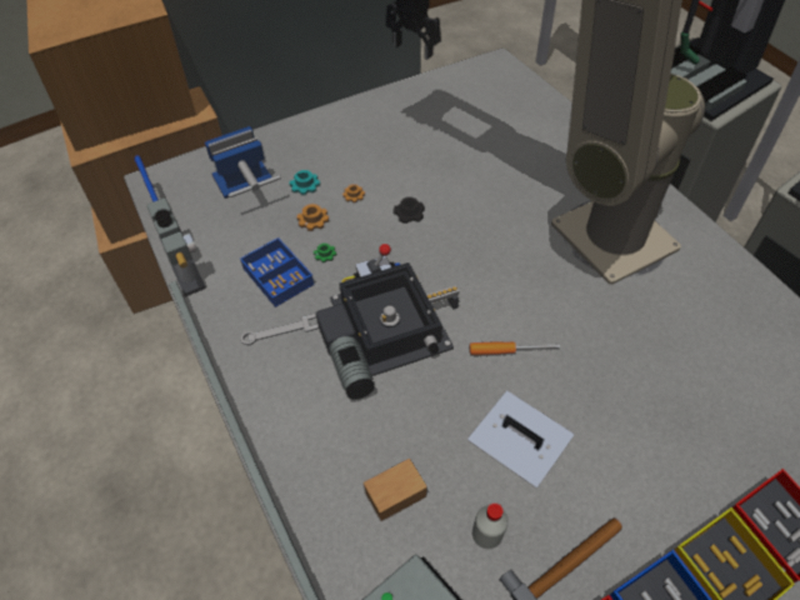

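The bronze wheel is the large one at (600,287) in the top picture and the smaller one at (615,348) is a decoy. The cover is at (246,333) and the feeder at (421,290), with the shaft in the middle. Next I'll take enlarged crops.

```bash
python3 - <<'E'
from h import *
t=capture("top")[:,:,::-1]; s=capture("scene")[:,:,::-1]
def c(im,x,y,w,h,f): return cv2.resize(im[y:y+h,x:x+w],None,fx=f,fy=f,interpolation=cv2.INTER_CUBIC)
# row1: feeder top(x280-415,y185-285)x4 ; wheel top x8
A=np.hstack([c(t,284,190,125,100,4),np.vstack([c(t,460,210,37,37,8)[:296],c(s,236,158,37,26,8)])[:400,:296]])
cv2.imwrite("pics/c.png",A)
B=np.hstack([c(t,155,225,90,90,4),c(s,230,190,110,90,4)])
cv2.imwrite("pics/d.png",B)
E
```

```text
(no output)
```

View pics/c.png

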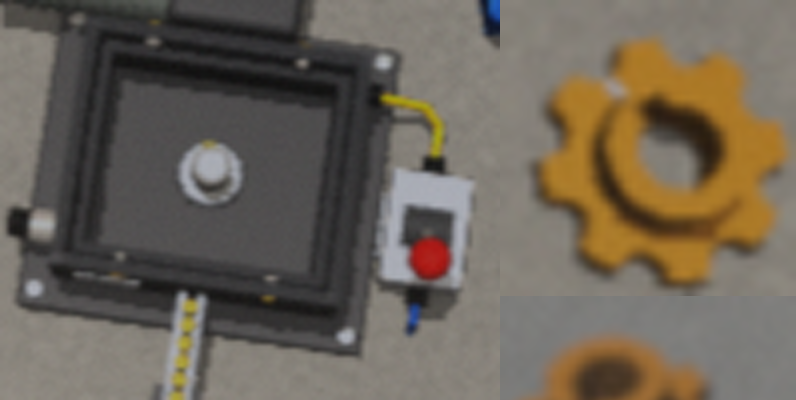

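View pics/d.png

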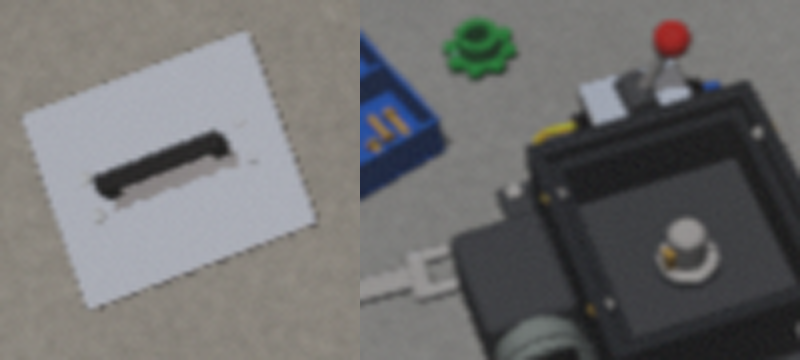

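The crops show the wheel's keyway mark at (612,85), so the keyway points roughly +x with some +y. In the feeder crops the brass key sits on the shaft's +x side (top (208,145), scene (670,255)). The lever's red ball is at (430,257). Next I'll turn these into coordinates.

```bash
cat >> h.py <<'E'
def tri(uvt,uvs):
    A=np.zeros((3,3));b=np.zeros(3);L=[]
    for n,uv in(("top",uvt),("scene",uvs)):
        o=K(n)[2][:3,3];r=px2w(n,uv,0)-o;r/=np.linalg.norm(r);M=np.eye(3)-np.outer(r,r);A+=M;b+=M@o;L.append((M,o))
    p=np.linalg.solve(A,b);return p,[np.linalg.norm(M@(p-o)) for M,o in L]
def mask(im,f):  # largest blob(s)
    m=f(cv2.cvtColor(im,cv2.COLOR_RGB2HSV).astype(int)).astype(np.uint8); return m
E
python3 - <<'E'
from h import *
np.set_printoptions(precision=4,suppress=True)
T=lambda x,y,ox,oy,s:((x+.5)/s-.5+ox,(y+.5)/s-.5+oy)
ft=lambda x,y:T(x,y,284,190,4); wt=lambda x,y:T(x-500,y,460,210,8); ct=lambda x,y:T(x,y,155,225,4); fs=lambda x,y:T(x-360,y,230,190,4)
b=np.array([px2w("top",ft(*p),.012) for p in[(384,62),(346,336),(34,288),(78,20)]]);print("bolts",b,b.mean(0))
e=(b[0]-b[1]+b[3]-b[2]);print("feeder yaw",np.degrees(np.arctan2(e[1],e[0])))
print("shaft top tri",tri(ft(213,165),fs(688,231)),px2w("top",ft(213,165),.048),px2w("scene",fs(688,231),.048))
print("shoulder",px2w("top",ft(211,175),.02),px2w("scene",fs(688,257),.02))
k=px2w("top",ft(208,145),.036);print("key",k)
print("ball",tri(ft(430,257),fs(672,38)))
print("wheel hub top",px2w("top",wt(677,148),.03),"disc",px2w("top",wt(664,161),.01),"mark",px2w("top",wt(612,85),.01))
c=np.array([px2w("top",ct(*p),.005) for p in[(248,32),(316,222),(92,308),(24,116)]]);print("cover",c,c.mean(0),np.linalg.norm(np.diff(c,axis=0),axis=1))
e=c[0]-c[1];print("cover yaw",np.degrees(np.arctan2(e[1],e[0])))
h=np.array([px2w("top",ct(*p),.037) for p in[(219,139),(102,182)]]);print("handle",h,h.mean(0))
# segmentation refinement
for n in("top","scene"):
    im=capture(n)
    m=mask(im,lambda h:(h[...,0]>8)&(h[...,0]<24)&(h[...,1]>140)&(h[...,2]>80))
    k,l,s,ce=cv2.connectedComponentsWithStats(m)
    print(n,[(s[i].tolist(),ce[i].round(1)) for i in range(1,k) if s[i,4]>60])
    m=mask(im,lambda h:(h[...,1]<40)&(h[...,2]>150)); 
    k,l,s,ce=cv2.connectedComponentsWithStats(cv2.morphologyEx(m,cv2.MORPH_CLOSE,np.ones((9,9))))
    i=1+s[1:,4].argmax();print(s[i],cv2.minAreaRect(np.argwhere(l==i)[:,::-1].astype(np.float32)))
print("gd",grip_depth)
E
```

```text
bolts [[ 0.6443 -0.1469  0.012 ]
 [ 0.4731 -0.1226  0.012 ]
 [ 0.5005  0.0679  0.012 ]
 [ 0.6694  0.0436  0.012 ]] [ 0.5718 -0.0395  0.012 ]
feeder yaw -8.134205146688995
shaft top tri (array([ 0.5703, -0.0393,  0.0463]), [np.float64(0.0016411646392167068), np.float64(0.0016411646392167237)]) [ 0.5713 -0.0402  0.048 ] [ 0.5697 -0.0369  0.048 ]
shoulder [ 0.5704 -0.0397  0.02  ] [ 0.5701 -0.0377  0.02  ]
key [ 0.5859 -0.0374  0.036 ]
ball (array([ 0.5121, -0.1665,  0.0715]), [np.float64(0.0013557631389201279), np.float64(0.0013557631389201695)])
wheel hub top [ 0.5852 -0.3929  0.03  ] disc [ 0.585 -0.394  0.01 ] mark [ 0.6088 -0.3789  0.01  ]
cover [[0.5721 0.2572 0.005 ]
 [0.4543 0.2106 0.005 ]
 [0.4002 0.3454 0.005 ]
 [0.5179 0.3939 0.005 ]] [0.4861 0.3018 0.005 ] [0.1267 0.1452 0.1272]
cover yaw 21.58830807032339
handle [[0.5004 0.2663 0.037 ]
 [0.4736 0.3358 0.037 ]] [0.487 0.301 0.037]
top [([450, 90, 13, 6, 72], array([456.2,  92.6])), ([631, 96, 9, 90, 392], array([636.5, 127.8])), ([194, 147, 24, 35, 811], array([205.4, 164. ])), ([27, 190, 8, 13, 83], array([ 30.8, 195.6])), 
[... 412 characters left out ...]
110] ((196.30397033691406, 266.86041259765625), (51.30782699584961, 61.542694091796875), 69.14553833007812)
scene [([275, 149, 16, 12, 113], array([282.5, 154.6])), ([238, 164, 24, 20, 229], array([250. , 173.2])), ([376, 274, 37, 10, 317], array([393.2, 278. ])), ([424, 416, 73, 62, 872], array([460.5, 445.8])), ([584, 429, 13, 14, 66], array([590. , 435.5])), ([568, 436, 22, 19, 135], array([578.6, 444.7])), ([555, 444, 12, 13, 66], array([560.4, 450.1])), ([567, 458, 22, 20, 141], array([577.1, 468.4])), ([595, 460, 14, 16, 129], array([601.6, 467.6]))]
[ 375  313   84   76 3377] ((416.48663330078125, 349.09063720703125), (67.58663177490234, 52.0212287902832), 34.99202346801758)
gd 0.0187
```

```bash
python3 -m jog '[{"dx":40},{"dx":40},{"dx":40},{"dx":40},{"dx":40}]'; python3 -m jog '[{"dx":40,"dy":-4},{"dx":40,"dy":-5},{"dx":40,"dy":-5},{"dx":40,"dy":-5},{"dx":40}]'; python3 -m jog '[{"dz":40,"fingers":85},{"dz":40},{"dz":40},{"dz":30},{"dz":0}]'
```

```text
invalid input at $[0]: expected keys fingers, dx, dy, dz, spin
invalid input at $[0]: expected keys fingers, dx, dy, dz, spin
invalid input at $[0]: expected keys fingers, dx, dy, dz, spin
```

```bash
python3 -m jog '[{"dx":40,"dy":0,"dz":0,"spin":0,"fingers":85},{"dx":40,"dy":0,"dz":0,"spin":0,"fingers":85},{"dx":40,"dy":0,"dz":0,"spin":0,"fingers":85},{"dx":40,"dy":0,"dz":0,"spin":0,"fingers":85},{"dx":40,"dy":0,"dz":0,"spin":0,"fingers":85}]'; python3 -m jog '[{"dx":40,"dy":-4,"dz":0,"spin":0,"fingers":85},{"dx":40,"dy":-5,"dz":0,"spin":0,"fingers":85},{"dx":40,"dy":-5,"dz":0,"spin":0,"fingers":85},{"dx":40,"dy":-5,"dz":0,"spin":0,"fingers":85},{"dx":40,"dy":0,"dz":0,"spin":0,"fingers":85}]'; python3 -m jog '[{"dx":0,"dy":0,"dz":40,"spin":0,"fingers":85},{"dx":0,"dy":0,"dz":40,"spin":0,"fingers":85},{"dx":0,"dy":0,"dz":40,"spin":0,"fingers":85},{"dx":0,"dy":0,"dz":30,"spin":0,"fingers":85},{"dx":0,"dy":0,"dz":0,"spin":0,"fingers":85}]'
```

```text
time: 0.72
tool_pos: [0.4073, -0.4842, 0.2313]
ee_rot: [180.0, -0.0, 21.4]
wrist_force: [0.3, -0.6, -0.4]
grip_width: 0.085
time: 1.13
tool_pos: [0.5866, -0.3924, 0.2314]
ee_rot: [-180.0, -0.0, 21.5]
wrist_force: [0.4, -1.0, -0.2]
grip_width: 0.0851
time: 1.55
tool_pos: [0.5803, -0.3903, 0.0713]
ee_rot: [-179.3, 0.4, 21.5]
wrist_force: [-1.1, 1.8, -2.8]
grip_width: 0.085
```

```bash
python3 -m jog '[{"dx":0,"dy":0,"dz":0,"spin":0,"fingers":85},{"dx":0,"dy":0,"dz":0,"spin":0,"fingers":85},{"dx":0,"dy":0,"dz":0,"spin":0,"fingers":85}]'; python3 - <<'E'
from h import *
t=capture("top")[:,:,::-1]; s=capture("scene")[:,:,::-1]
f=lambda im,x,y,w,h,k:cv2.resize(im[y:y+h,x:x+w],None,fx=k,fy=k,interpolation=cv2.INTER_CUBIC)
cv2.imwrite("pics/e.png",np.hstack([f(t,440,190,80,80,5),f(s,210,130,80,80,5)]))
E
```

```text
time: 1.8
tool_pos: [0.5869, -0.3959, 0.0856]
ee_rot: [179.7, -0.2, 21.5]
wrist_force: [-0.1, 0.0, 1.1]
grip_width: 0.0853
```

View pics/e.png

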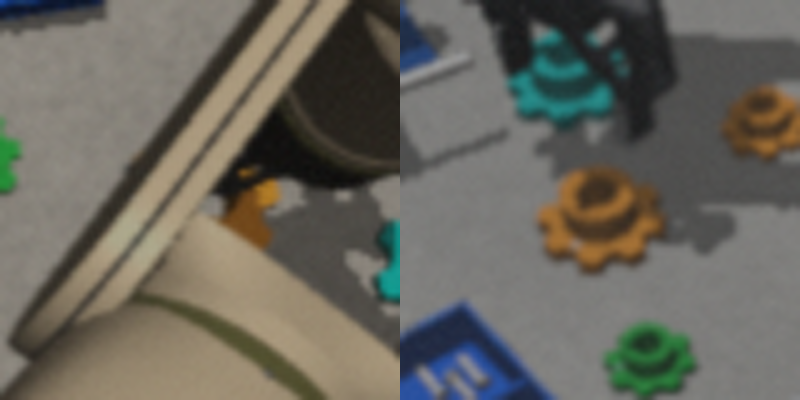

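```bash
python3 - <<'E'
from h import *
o=get_obs();print(o["time"],o["tool_pos"])
y=np.radians(21.5);t=np.array([np.sin(y),-np.cos(y),0])
P=np.array([.587,-.396,.098]);f=w2px("scene",[P+t*.043,P,P-t*.043]);print((f-[210,130])*5+[400,0])
print(px2w("scene",(249.2,167.2),.03))
print(px2w("scene",((165.5)/5-.5+210,245.5/5-.5+130),.01))
E
```

```text
1.9 [ 0.5866376  -0.39573286  0.08514566]
[[519.50679982  68.09786919]
 [573.00773411  99.65225475]
 [628.02610159 132.14284209]]
[ 0.58244813 -0.39444492  0.03      ]
[ 0.61215281 -0.38094787  0.01      ]
```

```bash
python3 -m jog '[{"dx":-2,"dy":-3,"dz":20,"spin":0,"fingers":85},{"dx":0,"dy":0,"dz":20,"spin":0,"fingers":85},{"dx":0,"dy":0,"dz":15,"spin":0,"fingers":85},{"dx":0,"dy":0,"dz":8,"spin":0,"fingers":85},{"dx":0,"dy":0,"dz":4,"spin":0,"fingers":85}]'; python3 -m jog '[{"dx":0,"dy":0,"dz":4,"spin":0,"fingers":85},{"dx":0,"dy":0,"dz":2,"spin":0,"fingers":85},{"dx":0,"dy":0,"dz":0,"spin":0,"fingers":85},{"dx":0,"dy":0,"dz":0,"spin":0,"fingers":85},{"dx":0,"dy":0,"dz":0,"spin":0,"fingers":85}]'
```

```text
time: 2.32
tool_pos: [0.5814, -0.3918, 0.0131]
ee_rot: [-179.9, 0.0, 21.5]
wrist_force: [0.1, -0.1, -0.3]
grip_width: 0.0848
time: 2.73
tool_pos: [0.5825, -0.3926, 0.0092]
ee_rot: [179.9, -0.0, 21.5]
wrist_force: [0.3, 0.2, 0.1]
grip_width: 0.085
```

```bash
python3 -m jog '[{"dx":0,"dy":0,"dz":0,"spin":0,"fingers":35},{"dx":0,"dy":0,"dz":0,"spin":0,"fingers":35},{"dx":0,"dy":0,"dz":0,"spin":0,"fingers":35},{"dx":0,"dy":0,"dz":0,"spin":0,"fingers":35},{"dx":0,"dy":0,"dz":0,"spin":0,"fingers":35}]'
```

```text
time: 3.15
tool_pos: [0.5826, -0.3928, 0.0093]
ee_rot: [179.9, -0.0, 21.5]
wrist_force: [0.7, -0.8, 3.9]
grip_width: 0.0433
```

```bash
python3 -m jog '[{"dx":0,"dy":0,"dz":0,"spin":0,"fingers":35},{"dx":0,"dy":0,"dz":-20,"spin":0,"fingers":35},{"dx":0,"dy":0,"dz":-40,"spin":0,"fingers":35},{"dx":0,"dy":0,"dz":-40,"spin":0,"fingers":35},{"dx":0,"dy":0,"dz":-40,"spin":0,"fingers":35}]'; python3 -m jog '[{"dx":6,"dy":-18,"dz":0,"spin":0,"fingers":35},{"dx":12,"dy":-34,"dz":0,"spin":0,"fingers":35},{"dx":12,"dy":-34,"dz":0,"spin":0,"fingers":35},{"dx":12,"dy":-34,"dz":0,"spin":0,"fingers":35},{"dx":12,"dy":-34,"dz":0,"spin":0,"fingers":35}]';  python3 -m jog '[{"dx":12,"dy":-34,"dz":0,"spin":0,"fingers":35},{"dx":12,"dy":-34,"dz":0,"spin":0,"fingers":35},{"dx":12,"dy":-34,"dz":0,"spin":0,"fingers":35},{"dx":12,"dy":-34,"dz":0,"spin":0,"fingers":35},{"dx":12,"dy":-34,"dz":0,"spin":0,"fingers":35}]'; python3 -m jog '[{"dx":4,"dy":-10,"dz":0,"spin":0.12,"fingers":35},{"dx":0,"dy":0,"dz":0,"spin":0.12,"fingers":35},{"dx":0,"dy":0,"dz":0,"spin":0.12,"fingers":35},{"dx":0,"dy":0,"dz":0,"spin":0.12,"fingers":35},{"dx":0,"dy":0,"dz":0,"spin":0.12,"fingers":35}]';  python3 -m jog '[{"dx":0,"dy":0,"dz":10,"spin":0,"fingers":35},{"dx":0,"dy":0,"dz":10,"spin":0,"fingers":35},{"dx":0,"dy":0,"dz":5,"spin":0,"fingers":35},{"dx":0,"dy":0,"dz":0,"spin":0,"fingers":35},{"dx":0,"dy":0,"dz":0,"spin":0,"fingers":35}]'
python3 - <<'E'
from h import *
o=get_obs();print(o["time"],o["tool_pos"],o["ee_rot"])
t=capture("top")[:,:,::-1]; s=capture("scene")[:,:,::-1]
f=lambda im,x,y,w,h,k:cv2.resize(im[y:y+h,x:x+w],None,fx=k,fy=k,interpolation=cv2.INTER_CUBIC)
cv2.imwrite("pics/f.png",np.hstack([f(t,285,180,100,100,4),f(s,250,180,100,100,4)]))
E
```

```text
time: 3.57
tool_pos: [0.5805, -0.3909, 0.1471]
ee_rot: [-179.8, 0.1, 21.5]
wrist_force: [1.7, -0.1, -3.7]
grip_width: 0.0429
time: 3.98
tool_pos: [0.5744, -0.2271, 0.1466]
ee_rot: [-179.9, 0.1, 21.4]
wrist_force: [0.7, 0.6, -4.5]
grip_width: 0.0427
time: 4.4
tool_pos: [0.568, -0.047, 0.1469]
ee_rot: [-179.9, 0.1, 21.5]
wrist_force: [0.6, -0.1, -4.5]
grip_width: 0.0425
time: 4.82
tool_pos: [0.5684, -0.0376, 0.1468]
ee_rot: [180.0, 0.2, -13.2]
wrist_force: [-0.3, -0.5, -3.8]
grip_width: 0.043
time: 5.23
tool_pos: [0.5686, -0.0381, 0.1219]
ee_rot: [180.0, 0.1, -12.8]
wrist_force: [0.4, 0.2, -3.8]
grip_width: 0.0428
5.2333 [ 0.56857701 -0.0380587   0.12189269] [ 1.79992295e+02  1.45423210e-01 -1.27995227e+01]
```

View pics/f.png

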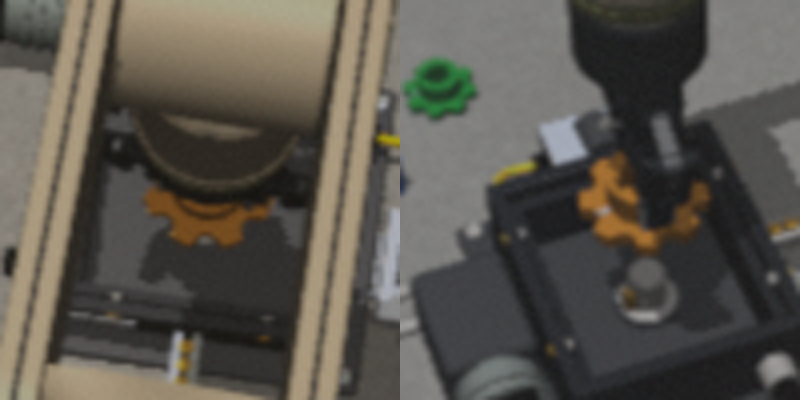

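```bash
python3 - <<'E'
from h import *
np.set_printoptions(precision=4,suppress=True)
S=lambda p:(w2px("scene",p)-[250,180]+.5)*4-.5+[400,0]
U=lambda x,y:((x-400+.5)/4-.5+250,(y+.5)/4-.5+180)
T=lambda x,y:((x+.5)/4-.5+285,(y+.5)/4-.5+180)
c=np.array([.5686,-.038,.1227]);a=np.linspace(0,2*np.pi,73)
for z in(.1127,.1227):
    q=S(np.c_[c[0]+.038*np.cos(a),c[1]+.038*np.sin(a),0*a+z]);print("disc",z,q.min(0),q.max(0))
q=(w2px("top",np.c_[c[0]+.038*np.cos(a),c[1]+.038*np.sin(a),0*a+.1127])-[285,180]+.5)*4-.5;print("top disc",q.min(0),q.max(0))
m=px2w("scene",U(603,210),.1227);d=m-c;print("mark",m,np.hypot(*d[:2]),np.degrees(np.arctan2(d[1],d[0])))
k=px2w("scene",U(630,293),.030);sh=px2w("scene",U(646,297),.02);print("key",k,sh)
for y in(-20,-8,0,10): # predicted key outer faces
    e=np.array([np.cos(np.radians(y)),np.sin(np.radians(y)),0]);s0=np.array([.570,-.038,0])
    print(y,S([s0+e*.016+[0,0,.02],s0+e*.016+[0,0,.036],s0+[0,0,.048],s0+[0,0,.02]]).round(0).tolist())
E
```

```text
disc 0.1127 [582.5945 155.4168] [709.6851 254.6339]
disc 0.1227 [581.7397 144.76  ] [709.6664 244.2194]
top disc [141.7435 124.2185] [273.9558 253.9275]
mark [ 0.5965 -0.0395  0.1227] 0.02789174760707172 -3.01694815435894
key [ 0.5818 -0.0394  0.03  ] [ 0.5713 -0.0383  0.02  ]
-20 [[623.0, 300.0], [622.0, 285.0], [647.0, 270.0], [648.0, 297.0]]
-8 [[624.0, 304.0], [623.0, 289.0], [647.0, 270.0], [648.0, 297.0]]
0 [[626.0, 307.0], [625.0, 292.0], [647.0, 270.0], [648.0, 297.0]]
10 [[628.0, 310.0], [627.0, 295.0], [647.0, 270.0], [648.0, 297.0]]
```

The wheel hangs centred on the TCP: the scene disc spans 578–712 against a predicted 582–710. The mark at (603,210) is at about -3°, and the key at (630,295) is about -5°. I'll lower it onto the shaft.

```bash
python3 -m jog '[{"dx":1.5,"dy":0,"dz":20,"spin":0,"fingers":35},{"dx":0,"dy":0,"dz":20,"spin":0,"fingers":35},{"dx":0,"dy":0,"dz":12,"spin":0,"fingers":35},{"dx":0,"dy":0,"dz":6,"spin":0,"fingers":35},{"dx":0,"dy":0,"dz":0,"spin":0,"fingers":35}]'; python3 -m jog '[{"dx":0,"dy":0,"dz":2,"spin":0,"fingers":35},{"dx":0,"dy":0,"dz":2,"spin":0,"fingers":35},{"dx":0,"dy":0,"dz":2,"spin":0,"fingers":35},{"dx":0,"dy":0,"dz":1,"spin":0,"fingers":35},{"dx":0,"dy":0,"dz":0,"spin":0,"fingers":35}]'
```

```text
time: 5.75
tool_pos: [0.5698, -0.0383, 0.0637]
ee_rot: [180.0, 0.2, -12.9]
wrist_force: [0.2, 1.0, -4.3]
grip_width: 0.0426
time: 6.17
tool_pos: [0.5712, -0.0385, 0.0585]
ee_rot: [-180.0, -0.0, -12.9]
wrist_force: [0.0, -0.3, -4.6]
grip_width: 0.0432
```

```bash
python3 -m jog '[{"dx":0,"dy":0,"dz":1.5,"spin":0,"fingers":35},{"dx":0,"dy":0,"dz":1.5,"spin":0,"fingers":35},{"dx":0,"dy":0,"dz":0,"spin":0,"fingers":35}]'; python3 -m jog '[{"dx":0,"dy":0,"dz":1.5,"spin":0,"fingers":35},{"dx":0,"dy":0,"dz":1.5,"spin":0,"fingers":35},{"dx":0,"dy":0,"dz":0,"spin":0,"fingers":35}]'
```

```text
time: 6.42
tool_pos: [0.5708, -0.0385, 0.055]
ee_rot: [180.0, 0.0, -12.9]
wrist_force: [-0.5, 0.5, -4.5]
grip_width: 0.0433
time: 6.67
tool_pos: [0.5705, -0.0386, 0.0518]
ee_rot: [180.0, 0.1, -12.9]
wrist_force: [-1.9, -1.0, -4.3]
grip_width: 0.0427
```

```bash
python3 -m jog '[{"dx":0,"dy":0,"dz":2,"spin":0,"fingers":35},{"dx":0,"dy":0,"dz":2,"spin":0,"fingers":35},{"dx":0,"dy":0,"dz":0,"spin":0,"fingers":35}]'; python3 -m jog '[{"dx":0,"dy":0,"dz":2,"spin":0,"fingers":35},{"dx":0,"dy":0,"dz":1.5,"spin":0,"fingers":35},{"dx":0,"dy":0,"dz":0,"spin":0,"fingers":35}]'
```

```text
time: 6.92
tool_pos: [0.5704, -0.0385, 0.0475]
ee_rot: [180.0, 0.1, -12.9]
wrist_force: [-1.3, -1.5, -5.3]
grip_width: 0.0428
time: 7.17
tool_pos: [0.5705, -0.0385, 0.0442]
ee_rot: [180.0, 0.1, -12.9]
wrist_force: [-3.3, -2.6, -4.6]
grip_width: 0.0432
```

```bash
python3 -m jog '[{"dx":0,"dy":0,"dz":1,"spin":0,"fingers":35},{"dx":0,"dy":0,"dz":1,"spin":0,"fingers":35},{"dx":0,"dy":0,"dz":0,"spin":0,"fingers":35}]'; python3 -m jog '[{"dx":0,"dy":0,"dz":1,"spin":0,"fingers":35},{"dx":0,"dy":0,"dz":1,"spin":0,"fingers":35},{"dx":0,"dy":0,"dz":0,"spin":0,"fingers":35}]'
```

```text
time: 7.42
tool_pos: [0.5706, -0.0385, 0.0426]
ee_rot: [180.0, 0.0, -12.9]
wrist_force: [-4.7, -0.4, -1.7]
grip_width: 0.0428
time: 7.67
tool_pos: [0.5706, -0.0385, 0.0407]
ee_rot: [180.0, 0.1, -12.9]
wrist_force: [-5.0, -1.5, -1.5]
grip_width: 0.0426
```

```bash
python3 -m jog '[{"dx":-0.5,"dy":0,"dz":1.5,"spin":0,"fingers":35},{"dx":0,"dy":0,"dz":1.5,"spin":0,"fingers":35},{"dx":0,"dy":0,"dz":0,"spin":0,"fingers":35}]'; python3 -m jog '[{"dx":0,"dy":0,"dz":2,"spin":0,"fingers":35},{"dx":0,"dy":0,"dz":2,"spin":0,"fingers":35},{"dx":0,"dy":0,"dz":0,"spin":0,"fingers":35}]'
```

```text
time: 7.92
tool_pos: [0.5704, -0.0384, 0.0376]
ee_rot: [180.0, 0.0, -12.9]
wrist_force: [-3.4, -2.0, -3.4]
grip_width: 0.043
time: 8.17
tool_pos: [0.5704, -0.0384, 0.0335]
ee_rot: [-180.0, 0.0, -12.9]
wrist_force: [-3.4, -1.0, -3.4]
grip_width: 0.0425
```

Dropped over the key. Down to the shoulder.

```bash
python3 -m jog '[{"dx":0,"dy":0,"dz":1.5,"spin":0,"fingers":35},{"dx":0,"dy":0,"dz":1.5,"spin":0,"fingers":35},{"dx":0,"dy":0,"dz":0,"spin":0,"fingers":35}]'; python3 -m jog '[{"dx":0,"dy":0,"dz":1,"spin":0,"fingers":35},{"dx":0,"dy":0,"dz":1,"spin":0,"fingers":35},{"dx":0,"dy":0,"dz":0,"spin":0,"fingers":35}]'
```

```text
time: 8.42
tool_pos: [0.5704, -0.0384, 0.0306]
ee_rot: [180.0, 0.0, -12.9]
wrist_force: [-4.4, -1.7, -1.9]
grip_width: 0.0432
time: 8.67
tool_pos: [0.5704, -0.0384, 0.0289]
ee_rot: [180.0, 0.0, -12.9]
wrist_force: [-4.2, -1.5, -0.7]
grip_width: 0.0426
```

```bash
python3 -m jog '[{"dx":0,"dy":0,"dz":1,"spin":0,"fingers":35},{"dx":0,"dy":0,"dz":0,"spin":0,"fingers":35},{"dx":0,"dy":0,"dz":0,"spin":0,"fingers":35}]'
```

```text
time: 8.92
tool_pos: [0.5704, -0.0384, 0.0288]
ee_rot: [180.0, 0.0, -12.9]
wrist_force: [-9.8, -1.0, 8.1]
grip_width: 0.0431
```

```bash
python3 -m jog '[{"dx":0,"dy":0,"dz":0,"spin":0,"fingers":58},{"dx":0,"dy":0,"dz":0,"spin":0,"fingers":58},{"dx":0,"dy":0,"dz":0,"spin":0,"fingers":58},{"dx":0,"dy":0,"dz":-8,"spin":0,"fingers":58},{"dx":0,"dy":0,"dz":-20,"spin":0,"fingers":58}]'; python3 -m jog '[{"dx":0,"dy":0,"dz":-40,"spin":0,"fingers":58},{"dx":0,"dy":0,"dz":-40,"spin":0,"fingers":58},{"dx":0,"dy":0,"dz":-40,"spin":0,"fingers":60},{"dx":0,"dy":0,"dz":0,"spin":0,"fingers":60}]'
```

```text
time: 9.33
tool_pos: [0.5686, -0.0379, 0.0538]
ee_rot: [180.0, 0.3, -12.9]
wrist_force: [0.1, -0.9, -0.2]
grip_width: 0.0582
time: 9.67
tool_pos: [0.576, -0.0391, 0.1872]
ee_rot: [-179.9, -0.9, -12.9]
wrist_force: [0.1, 0.7, 1.2]
grip_width: 0.06
```

```bash
python3 -m jog '[{"dx":-9,"dy":-17,"dz":0,"spin":0,"fingers":60},{"dx":-17.5,"dy":-35,"dz":0,"spin":0,"fingers":60},{"dx":-17.5,"dy":-35,"dz":0,"spin":0,"fingers":60},{"dx":-17.5,"dy":-35,"dz":0,"spin":0,"fingers":60},{"dx":-17.5,"dy":-35,"dz":0,"spin":0,"fingers":60}]'; python3 -m jog '[{"dx":-17.5,"dy":-35,"dz":0,"spin":0,"fingers":60},{"dx":-17.5,"dy":-35,"dz":0,"spin":0,"fingers":60},{"dx":-17.5,"dy":-35,"dz":0,"spin":0,"fingers":60},{"dx":-17.5,"dy":-35,"dz":0,"spin":0,"fingers":60},{"dx":-9,"dy":-17,"dz":0,"spin":0,"fingers":60}]'; python3 -m jog '[{"dx":0,"dy":0,"dz":0,"spin":-0.12,"fingers":60},{"dx":0,"dy":0,"dz":0,"spin":-0.12,"fingers":60},{"dx":0,"dy":0,"dz":0,"spin":-0.12,"fingers":60},{"dx":0,"dy":0,"dz":0,"spin":-0.12,"fingers":60},{"dx":0,"dy":0,"dz":0,"spin":-0.12,"fingers":60}]';python3 -m jog '[{"dx":0,"dy":0,"dz":0,"spin":-0.12,"fingers":60},{"dx":0,"dy":0,"dz":0,"spin":-0.12,"fingers":60},{"dx":0,"dy":0,"dz":0,"spin":-0.12,"fingers":60},{"dx":0,"dy":0,"dz":0,"spin":-0.12,"fingers":60},{"dx":0,"dy":0,"dz":0,"spin":-0.12,"fingers":60}]';python3 -m jog '[{"dx":0,"dy":0,"dz":0,"spin":-0.12,"fingers":60},{"dx":0,"dy":0,"dz":0,"spin":-0.12,"fingers":60},{"dx":0,"dy":0,"dz":0,"spin":-0.12,"fingers":60},{"dx":0,"dy":0,"dz":0,"spin":-0.12,"fingers":60},{"dx":0,"dy":0,"dz":0,"spin":-0.12,"fingers":60}]';python3 -m jog '[{"dx":0,"dy":0,"dz":0,"spin":-0.12,"fingers":60},{"dx":0,"dy":0,"dz":0,"spin":-0.12,"fingers":60},{"dx":0,"dy":0,"dz":0,"spin":-0.12,"fingers":60},{"dx":0,"dy":0,"dz":0,"spin":0,"fingers":60},{"dx":0,"dy":0,"dz":0,"spin":0,"fingers":60}]'
python3 - <<'E'
from h import *
o=get_obs();print(o["time"],o["tool_pos"],o["ee_rot"],o["joint_positions"])
t=capture("top")[:,:,::-1]; s=capture("scene")[:,:,::-1]
f=lambda im,x,y,w,h,k:cv2.resize(im[y:y+h,x:x+w],None,fx=k,fy=k,interpolation=cv2.INTER_CUBIC)
cv2.imwrite("pics/g.png",np.vstack([np.hstack([f(t,300,200,75,56,5.3333)[:298,:400],f(s,270,200,100,75,4)[:298]]),np.hstack([f(t,145,220,100,75,4),f(s,360,300,100,75,4)])]))
E
```

```text
time: 10.08
tool_pos: [0.5285, 0.1339, 0.1767]
ee_rot: [-179.9, -0.1, -12.9]
wrist_force: [0.2, 0.7, 0.7]
grip_width: 0.0602
time: 10.5
tool_pos: [0.4854, 0.3073, 0.1768]
ee_rot: [-179.8, -0.0, -12.8]
wrist_force: [0.5, -1.1, -0.3]
grip_width: 0.0599
time: 10.92
tool_pos: [0.4869, 0.3035, 0.1765]
ee_rot: [-180.0, -0.1, 21.8]
wrist_force: [-0.9, 0.6, -0.6]
grip_width: 0.06
time: 11.33
tool_pos: [0.487, 0.3033, 0.1765]
ee_rot: [180.0, -0.1, 56.2]
wrist_force: [-0.2, 0.4, -0.4]
grip_width: 0.0599
time: 11.75
tool_pos: [0.487, 0.3033, 0.1765]
ee_rot: [179.9, -0.0, 90.6]
wrist_force: [-0.1, -0.6, -0.8]
grip_width: 0.0597
time: 12.17
tool_pos: [0.4869, 0.3032, 0.1764]
ee_rot: [179.9, -0.0, 110.6]
wrist_force: [0.5, -0.6, 0.6]
grip_width: 0.0601
12.1667 [0.48689229 0.3031985  0.17636446] [ 1.79939942e+02 -1.23533513e-02  1.10640597e+02] [2.67864227e+01 5.15562421e+00 9.35383570e+01 5.92160957e-03
 8.12449838e+01 6.14493390e+00]
```

View pics/g.png

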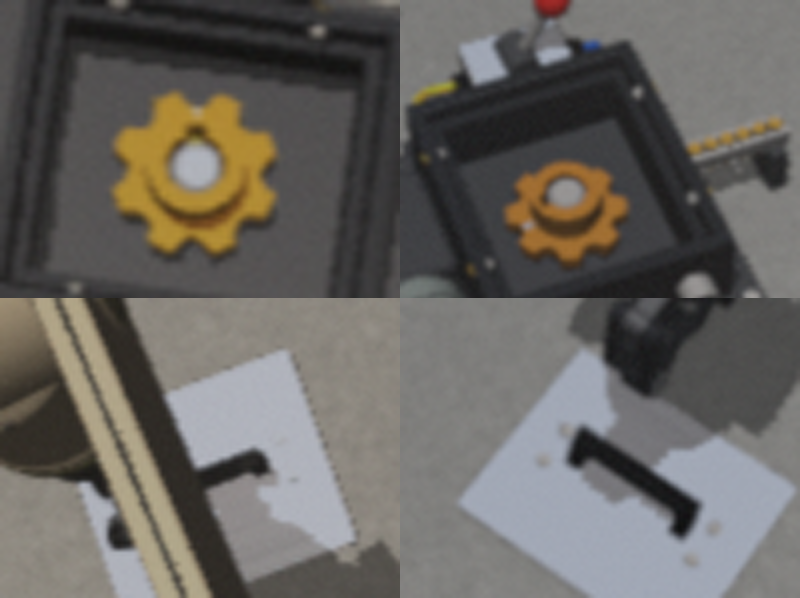

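The wheel sits down on the shoulder with the key in the keyway. The handle bar in the scene crop runs from (582,432) to (700,510). Next I'll check the handle's position from the scene camera.

```bash
python3 - <<'E'
from h import *
U=lambda x,y:((x-400+.5)/4-.5+360,(y-298+.5)/4-.5+300)
a=px2w("scene",U(582,433),.037);b=px2w("scene",U(699,509),.037);print(a,b,(a+b)/2,np.linalg.norm(a-b),np.degrees(np.arctan2(*(b-a)[1::-1]))-90)
E
```

```text
[0.4990674 0.2704459 0.037    ] [0.46973083 0.34098144 0.037     ] [0.48439911 0.30571367 0.037     ] 0.07639304132844081 22.583001616362083
```

```bash
python3 -m jog '[{"dx":0,"dy":0,"dz":30,"spin":-0.025,"fingers":50},{"dx":0,"dy":0,"dz":40,"spin":0,"fingers":50},{"dx":0,"dy":0,"dz":35,"spin":0,"fingers":50},{"dx":0,"dy":0,"dz":25,"spin":0,"fingers":50},{"dx":0,"dy":0,"dz":15,"spin":0,"fingers":50}]'; python3 -m jog '[{"dx":0,"dy":0,"dz":9,"spin":0,"fingers":50},{"dx":0,"dy":0,"dz":4,"spin":0,"fingers":50},{"dx":0,"dy":0,"dz":2,"spin":0,"fingers":50},{"dx":0,"dy":0,"dz":0,"spin":0,"fingers":50},{"dx":0,"dy":0,"dz":0,"spin":0,"fingers":50}]';  python3 -m jog '[{"dx":0,"dy":0,"dz":0,"spin":0,"fingers":5},{"dx":0,"dy":0,"dz":0,"spin":0,"fingers":5},{"dx":0,"dy":0,"dz":0,"spin":0,"fingers":5},{"dx":0,"dy":0,"dz":0,"spin":0,"fingers":5},{"dx":0,"dy":0,"dz":0,"spin":0,"fingers":5}]'
```

```text
time: 12.68
tool_pos: [0.4843, 0.3018, 0.0268]
ee_rot: [-179.7, 0.0, 112.1]
wrist_force: [-0.3, -0.0, -0.4]
grip_width: 0.05
time: 13.1
tool_pos: [0.4877, 0.3036, 0.0174]
ee_rot: [179.9, -0.0, 112.3]
wrist_force: [-0.2, -0.7, -0.6]
grip_width: 0.0499
time: 13.52
tool_pos: [0.4872, 0.3033, 0.0167]
ee_rot: [179.9, -0.0, 112.3]
wrist_force: [-1.3, -1.1, 5.8]
grip_width: 0.0104
```

```bash
python3 -m jog '[{"dx":0,"dy":0,"dz":-5,"spin":0,"fingers":5},{"dx":0,"dy":0,"dz":-20,"spin":0,"fingers":5},{"dx":0,"dy":0,"dz":-40,"spin":0,"fingers":5},{"dx":0,"dy":0,"dz":-40,"spin":0,"fingers":5},{"dx":0,"dy":0,"dz":-30,"spin":0,"fingers":5}]'; python3 -m jog '[{"dx":-20,"dy":-3,"dz":0,"spin":0,"fingers":5},{"dx":-38,"dy":-6,"dz":0,"spin":0,"fingers":5},{"dx":-38,"dy":-6,"dz":0,"spin":0,"fingers":5},{"dx":-38,"dy":-6,"dz":0,"spin":0,"fingers":5},{"dx":-38,"dy":-6,"dz":0,"spin":0,"fingers":5}]';  python3 -m jog '[{"dx":-38,"dy":-6,"dz":0,"spin":0,"fingers":5},{"dx":-38,"dy":-6,"dz":0,"spin":0,"fingers":5},{"dx":-38,"dy":-6,"dz":0,"spin":0,"fingers":5},{"dx":-38,"dy":-6,"dz":0,"spin":0,"fingers":5},{"dx":-24,"dy":-2,"dz":0,"spin":0,"fingers":5}]';  python3 -m jog '[{"dx":0,"dy":0,"dz":0,"spin":0.109,"fingers":5},{"dx":0,"dy":0,"dz":0,"spin":0.105,"fingers":5},{"dx":0,"dy":0,"dz":0,"spin":0.105,"fingers":5},{"dx":0,"dy":0,"dz":0,"spin":0.105,"fingers":5},{"dx":0,"dy":0,"dz":0,"spin":0.105,"fingers":5}]'; python3 -m jog '[{"dx":0,"dy":0,"dz":12,"spin":0,"fingers":5},{"dx":0,"dy":0,"dz":12,"spin":0,"fingers":5},{"dx":0,"dy":0,"dz":6,"spin":0,"fingers":5},{"dx":0,"dy":0,"dz":0,"spin":0,"fingers":5},{"dx":0,"dy":0,"dz":0,"spin":0,"fingers":5}]'
python3 - <<'E'
from h import *
o=get_obs();print(o["time"],o["tool_pos"],o["ee_rot"])
t=capture("top")[:,:,::-1]; s=capture("scene")[:,:,::-1]
f=lambda im,x,y,w,h,k:cv2.resize(im[y:y+h,x:x+w],None,fx=k,fy=k,interpolation=cv2.INTER_CUBIC)
cv2.imwrite("pics/i.png",np.hstack([f(t,285,180,100,110,4),f(s,250,180,100,110,4)]))
E
```

```text
time: 13.93
tool_pos: [0.4867, 0.303, 0.1535]
ee_rot: [180.0, -0.0, 112.3]
wrist_force: [1.1, -1.0, -0.8]
grip_width: 0.0107
time: 14.35
tool_pos: [0.5264, 0.132, 0.1505]
ee_rot: [-180.0, -0.0, 112.3]
wrist_force: [0.9, 1.6, -2.2]
grip_width: 0.0109
time: 14.77
tool_pos: [0.5692, -0.0428, 0.1505]
ee_rot: [-179.9, 0.0, 112.2]
wrist_force: [-0.6, 0.6, -2.0]
grip_width: 0.0105
time: 15.18
tool_pos: [0.5689, -0.0392, 0.1501]
ee_rot: [-179.9, -0.0, 81.7]
wrist_force: [-0.5, 0.7, -2.5]
grip_width: 0.0108
time: 15.6
tool_pos: [0.5685, -0.0389, 0.1193]
ee_rot: [-179.8, -0.0, 82.1]
wrist_force: [-0.2, 0.3, -2.3]
grip_width: 0.0107
15.6 [ 0.56854788 -0.03891827  0.11932276] [-1.79847049e+02 -4.32030454e-03  8.20773006e+01]
```

View pics/i.png

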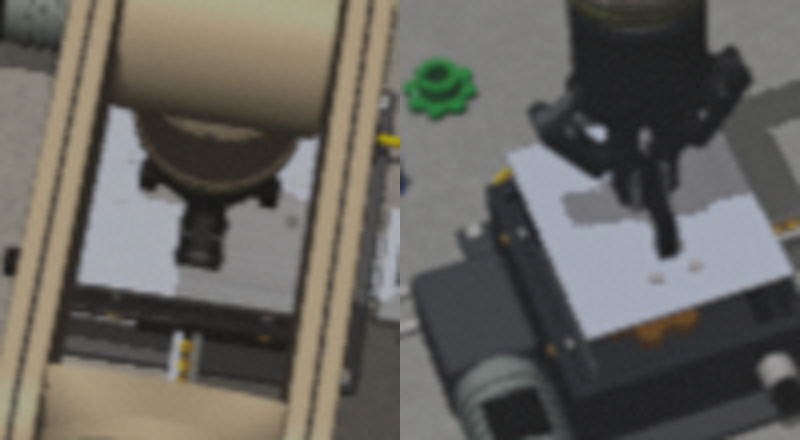

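```bash
python3 - <<'E'
from h import *
np.set_printoptions(precision=4,suppress=True)
U=lambda x,y:((x-400+.5)/4-.5+250,(y+.5)/4-.5+180)
V=lambda x,y:((x+.5)/4-.5+285,(y+.5)/4-.5+180)
c=np.array([px2w("scene",U(*p),.1076) for p in[(510,152),(590,338),(793,270)]]);print(c,np.linalg.norm(np.diff(c,axis=0),axis=1),"centre",(c[0]+c[2])/2)
for a,b in((0,1),(1,2)): d=c[b]-c[a];print(np.degrees(np.arctan2(d[1],d[0])))
y=np.radians(-7.9);Rz=np.array([[np.cos(y),-np.sin(y)],[np.sin(y),np.cos(y)]])
P=np.array([[.065,-.075],[.065,.075],[-.065,.075],[-.065,-.075]])@Rz.T+[.5685,-.0389]
P3=np.c_[P,np.full(4,.1076)];print("pred scene",((w2px("scene",P3)-[250,180]+.5)*4-.5+[400,0]).round(0).tolist())
print("pred top",((w2px("top",P3)-[285,180]+.5)*4-.5).round(0).tolist())
# feeder rim outer corners pred in c.png & d.png
F=np.array([[.0765,-.0865],[.0765,.0865],[-.0765,.0865],[-.0765,-.0865]])@Rz.T+[.5708,-.0384];F3=np.c_[F,np.full(4,.068)]
print("rim c",((w2px("top",F3)-[284,190]+.5)*4-.5).round(0).tolist(),"rim d",((w2px("scene",F3)-[230,190]+.5)*4-.5+[360,0]).round(0).tolist())
E
```

```text
[[ 0.6199 -0.1192  0.1076]
 [ 0.6415  0.0288  0.1076]
 [ 0.5156  0.0444  0.1076]] [0.1495 0.1269] centre [ 0.5677 -0.0374  0.1076]
81.68924435280613
172.92506711910934
pred scene [[504.0, 150.0], [586.0, 336.0], [795.0, 269.0], [701.0, 92.0]]
pred top [[353.0, 101.0], [98.0, 64.0], [63.0, 282.0], [323.0, 320.0]]
rim c [[372.0, 56.0], [86.0, 15.0], [47.0, 265.0], [338.0, 308.0]] rim d [[523.0, 145.0], [614.0, 358.0], [855.0, 280.0], [748.0, 77.0]]
```

```bash
python3 -m jog '[{"dx":0,"dy":2.3,"dz":8,"spin":0,"fingers":5},{"dx":0,"dy":0,"dz":8,"spin":0,"fingers":5},{"dx":0,"dy":0,"dz":7,"spin":0,"fingers":5},{"dx":0,"dy":0,"dz":4,"spin":0,"fingers":5},{"dx":0,"dy":0,"dz":0,"spin":0,"fingers":5}]'; python3 -m jog '[{"dx":0,"dy":0,"dz":2,"spin":0,"fingers":5},{"dx":0,"dy":0,"dz":2,"spin":0,"fingers":5},{"dx":0,"dy":0,"dz":1,"spin":0,"fingers":5},{"dx":0,"dy":0,"dz":0,"spin":0,"fingers":5},{"dx":0,"dy":0,"dz":0,"spin":0,"fingers":5}]'
```

```text
time: 16.12
tool_pos: [0.5706, -0.0393, 0.0918]
ee_rot: [-179.8, -0.0, 82.0]
wrist_force: [-0.9, -0.3, -3.1]
grip_width: 0.0102
time: 16.53
tool_pos: [0.5719, -0.0395, 0.089]
ee_rot: [180.0, 0.0, 82.0]
wrist_force: [0.6, 0.1, -2.3]
grip_width: 0.0107
```

```bash
python3 -m jog '[{"dx":0.5,"dy":-0.7,"dz":1.5,"spin":0,"fingers":5},{"dx":0,"dy":0,"dz":1.5,"spin":0,"fingers":5},{"dx":0,"dy":0,"dz":0,"spin":0,"fingers":5}]';python3 -m jog '[{"dx":0,"dy":0,"dz":1.5,"spin":0,"fingers":5},{"dx":0,"dy":0,"dz":1.5,"spin":0,"fingers":5},{"dx":0,"dy":0,"dz":0,"spin":0,"fingers":5}]'
```

```text
time: 16.78
tool_pos: [0.571, -0.0388, 0.0855]
ee_rot: [-180.0, -0.0, 82.0]
wrist_force: [0.5, 0.4, -2.3]
grip_width: 0.0105
time: 17.03
tool_pos: [0.571, -0.0388, 0.0824]
ee_rot: [-180.0, -0.0, 82.0]
wrist_force: [-0.3, -0.9, -3.0]
grip_width: 0.0103
```

```bash
python3 -m jog '[{"dx":0,"dy":0,"dz":1,"spin":0,"fingers":5},{"dx":0,"dy":0,"dz":1,"spin":0,"fingers":5},{"dx":0,"dy":0,"dz":0,"spin":0,"fingers":5}]'
```

```text
time: 17.28
tool_pos: [0.5712, -0.0389, 0.0811]
ee_rot: [180.0, 0.0, 82.0]
wrist_force: [-2.7, -0.5, 2.7]
grip_width: 0.0103
```

```bash
python3 -m jog '[{"dx":0,"dy":0,"dz":1,"spin":0,"fingers":5},{"dx":0,"dy":0,"dz":0,"spin":0,"fingers":5}]'; python3 -m jog '[{"dx":0,"dy":0,"dz":1,"spin":0,"fingers":5},{"dx":0,"dy":0,"dz":0,"spin":0,"fingers":5}]'; python3 -m jog '[{"dx":0,"dy":0,"dz":1,"spin":0,"fingers":5},{"dx":0,"dy":0,"dz":0,"spin":0,"fingers":5}]'
```

```text
time: 17.45
tool_pos: [0.5716, -0.0389, 0.0804]
ee_rot: [179.9, 0.0, 82.0]
wrist_force: [-3.0, 0.1, 4.4]
grip_width: 0.0105
time: 17.62
tool_pos: [0.5716, -0.0389, 0.0795]
ee_rot: [179.9, 0.0, 82.0]
wrist_force: [-3.3, -0.2, 4.9]
grip_width: 0.0107
time: 17.78
tool_pos: [0.5715, -0.0389, 0.0784]
ee_rot: [180.0, 0.0, 82.0]
wrist_force: [-3.4, 1.0, 3.9]
grip_width: 0.0106
```

```bash
python3 -m jog '[{"dx":0,"dy":0,"dz":1,"spin":0,"fingers":5},{"dx":0,"dy":0,"dz":0,"spin":0,"fingers":5}]'; python3 -m jog '[{"dx":0,"dy":0,"dz":1,"spin":0,"fingers":5},{"dx":0,"dy":0,"dz":0,"spin":0,"fingers":5}]'; python3 -m jog '[{"dx":0,"dy":0,"dz":1,"spin":0,"fingers":5},{"dx":0,"dy":0,"dz":0,"spin":0,"fingers":5}]'; python3 -m jog '[{"dx":0,"dy":0,"dz":1,"spin":0,"fingers":5},{"dx":0,"dy":0,"dz":0,"spin":0,"fingers":5}]'
```

```text
time: 17.95
tool_pos: [0.5714, -0.0389, 0.077]
ee_rot: [180.0, -0.0, 82.0]
wrist_force: [-2.0, 1.0, 1.1]
grip_width: 0.0107
time: 18.12
tool_pos: [0.5709, -0.0388, 0.0752]
ee_rot: [-180.0, -0.0, 82.0]
wrist_force: [1.1, 0.8, -3.2]
grip_width: 0.0103
time: 18.28
tool_pos: [0.5706, -0.0388, 0.0737]
ee_rot: [-179.9, -0.0, 82.0]
wrist_force: [2.1, 0.6, -7.8]
grip_width: 0.0104
time: 18.45
tool_pos: [0.5707, -0.0388, 0.0728]
ee_rot: [-179.9, -0.0, 82.0]
wrist_force: [3.0, -0.5, -9.0]
grip_width: 0.0106
```

```bash
python3 -m jog '[{"dx":0,"dy":0,"dz":1,"spin":0,"fingers":5},{"dx":0,"dy":0,"dz":0,"spin":0,"fingers":5}]'; python3 -m jog '[{"dx":0,"dy":0,"dz":1,"spin":0,"fingers":5},{"dx":0,"dy":0,"dz":0,"spin":0,"fingers":5}]'; python3 -m jog '[{"dx":0,"dy":0,"dz":0.5,"spin":0,"fingers":5},{"dx":0,"dy":0,"dz":0,"spin":0,"fingers":5},{"dx":0,"dy":0,"dz":0,"spin":0,"fingers":5}]'
```

```text
time: 18.62
tool_pos: [0.5707, -0.0388, 0.0727]
ee_rot: [-179.9, 0.0, 82.0]
wrist_force: [-2.7, 0.1, -1.2]
grip_width: 0.0108
time: 18.78
tool_pos: [0.5707, -0.0388, 0.0727]
ee_rot: [-179.9, 0.0, 82.0]
wrist_force: [-8.7, 0.0, 6.7]
grip_width: 0.0103
time: 19.03
tool_pos: [0.5708, -0.0388, 0.0727]
ee_rot: [-179.9, 0.0, 82.0]
wrist_force: [-11.8, 1.3, 9.7]
grip_width: 0.0103
```

```bash
python3 -m jog '[{"dx":0,"dy":-0.6,"dz":1.5,"spin":0,"fingers":5},{"dx":0,"dy":0,"dz":0,"spin":0,"fingers":5},{"dx":0,"dy":0,"dz":-3,"spin":0,"fingers":5},{"dx":0,"dy":0,"dz":0,"spin":0,"fingers":5}]';  python3 -m jog '[{"dx":0,"dy":0,"dz":0,"spin":0,"fingers":30},{"dx":0,"dy":0,"dz":0,"spin":0,"fingers":30},{"dx":0,"dy":0,"dz":0,"spin":0,"fingers":30},{"dx":0,"dy":0,"dz":-10,"spin":0,"fingers":30},{"dx":0,"dy":0,"dz":-20,"spin":0,"fingers":30}]'; python3 -m jog '[{"dx":0,"dy":0,"dz":-40,"spin":0,"fingers":30},{"dx":0,"dy":0,"dz":-40,"spin":0,"fingers":30},{"dx":-40,"dy":0,"dz":0,"spin":0,"fingers":10},{"dx":-40,"dy":0,"dz":0,"spin":0,"fingers":0},{"dx":-40,"dy":0,"dz":0,"spin":0,"fingers":0}]'
python3 -m jog '[{"dx":-40,"dy":0,"dz":0,"spin":0,"fingers":0},{"dx":-40,"dy":0,"dz":0,"spin":0,"fingers":0},{"dx":-40,"dy":0,"dz":0,"spin":0,"fingers":0},{"dx":0,"dy":0,"dz":0,"spin":0,"fingers":0},{"dx":0,"dy":0,"dz":0,"spin":0,"fingers":0}]'
python3 - <<'E'
from h import *
o=get_obs();print(o["time"],o["tool_pos"],o["ee_rot"])
t=capture("top")[:,:,::-1]; s=capture("scene")[:,:,::-1]
f=lambda im,x,y,w,h,k:cv2.resize(im[y:y+h,x:x+w],None,fx=k,fy=k,interpolation=cv2.INTER_CUBIC)
cv2.imwrite("pics/j.png",np.hstack([f(t,285,180,110,110,3.6),f(s,250,180,110,110,3.6)]))
E
```

```text
time: 19.37
tool_pos: [0.5706, -0.0388, 0.0728]
ee_rot: [180.0, -0.0, 82.0]
wrist_force: [-0.8, -0.2, -5.8]
grip_width: 0.0105
time: 19.78
tool_pos: [0.5689, -0.0385, 0.1011]
ee_rot: [-179.7, -0.0, 82.0]
wrist_force: [-0.4, 0.2, -1.0]
grip_width: 0.0298
time: 20.2
tool_pos: [0.5549, -0.1587, 0.1857]
ee_rot: [179.8, 0.1, 82.1]
wrist_force: [0.6, -0.3, -0.8]
grip_width: -0.0001
time: 20.62
tool_pos: [0.5367, -0.279, 0.1838]
ee_rot: [179.9, 0.0, 81.8]
wrist_force: [0.7, 0.3, -0.1]
grip_width: 0.0
20.6167 [ 0.53671032 -0.27900775  0.18379232] [1.79937577e+02 3.42704580e-02 8.17534745e+01]
```

View pics/j.png

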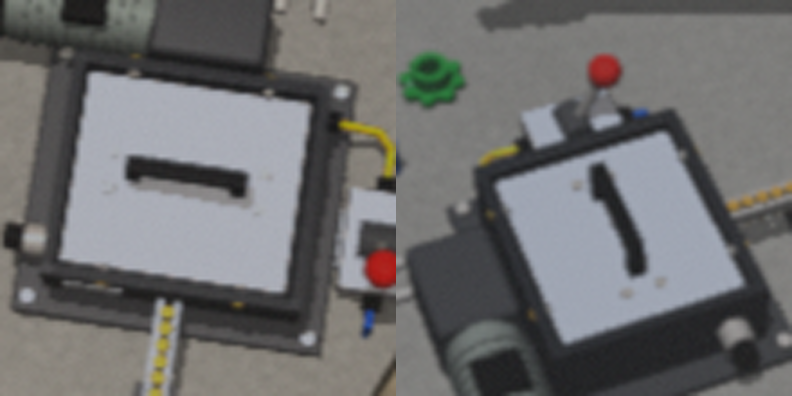

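The cover lies inset all round. I'll check its corners against the model at home height, with the x edges also tried raised.

```bash
python3 - <<'E'
from h import *
np.set_printoptions(precision=1,suppress=True)
y=np.radians(-8);Rz=np.array([[np.cos(y),-np.sin(y)],[np.sin(y),np.cos(y)]])
for n,ox,oy,xo in(("top",285,180,0),("scene",250,180,396)):
  for zf,zb in((.061,.061),(.067,.061),(.061,.067)):
    P=np.array([[.065,-.075],[.065,.075],[-.065,.075],[-.065,-.075]])@Rz.T+[.5706,-.0385]
    P3=np.c_[P,[zb,zb,zf,zf]];print(n,zf,zb,((w2px(n,P3)-[ox,oy]+.5)*3.6-.5+[xo,0]).tolist())
b=np.array([.5706,-.0385,.093]);
for n,ox,oy,xo in(("top",285,180,0),("scene",250,180,396)):
  e=np.array([np.sin(np.radians(8)),np.cos(np.radians(8)),0])*.04
  print("bar",((w2px(n,[b+e,b,b-e])-[ox,oy]+.5)*3.6-.5+[xo,0]).tolist())
# fresh, accurate corners
for n,r in(("top",(285,180,395,290)),("scene",(250,180,360,290))):
    im=capture(n);a,bb,c,d=r;h=cv2.cvtColor(im[bb:d,a:c],cv2.COLOR_RGB2HSV)
    m=((h[...,1]<45)&(h[...,2]>120)).astype(np.uint8);m=cv2.morphologyEx(m,cv2.MORPH_CLOSE,np.ones((11,11)));k,l,s,ce=cv2.connectedComponentsWithStats(cv2.morphologyEx(m,cv2.MORPH_OPEN,np.ones((5,5))))
    i=1+s[1:,4].argmax();cn=cv2.findContours((l==i).astype(np.uint8),0,1)[0][0]
    print(n,s[i],(cv2.approxPolyDP(cn,6,True)[:,0]+.5)*3.6-.5+[0 if n=="top" else 396,0])
E
```

```text
top 0.061 0.061 [[311.4135529566412, 103.58823310051548], [88.9917939839989, 71.06943954461508], [58.837478886566146, 261.08772211513116], [284.71953526247216, 294.89902241555393]]
top 0.067 0.061 [[311.4135529566412, 103.58823310051548], [88.9917939839989, 71.06943954461508], [58.52969632708912, 259.70609688798174], [285.3455863542913, 293.65175620528146]]
top 0.061 0.067 [[312.13802074834194, 101.5816155197728], [88.81127306304067, 68.93892590258632], [58.837478886566146, 261.08772211513116], [284.71953526247216, 294.89902241555393]]
scene 0.061 0.061 [[492.61739897979476, 179.61124442430585], [563.6696915929509, 345.069002302069], [746.4098060583303, 285.7496053317347], [664.7884961630555, 127.4756190665194]]
scene 0.067 0.061 [[492.61739897979476, 179.61124442430585], [563.6696915929509, 345.069002302069], [746.6838064561815, 280.5241258668974], [664.7426339088549, 122.01719231559301]]
scene 0.061 0.067 [[491.932468829211, 174.23404096295795], [563.2128054329985, 339.96943883287224], [746.4098060583303, 285.7496053317347], [664.7884961630555, 127.4756190665194]]
bar [[126.01149788884788, 163.62803239428789], [187.04991248933342, 172.64685036755534], [248.22011067816314, 181.68583954638623]]
bar [[636.3932182082455, 246.91056169548207], [615.2194259188375, 202.60461267919774], [594.8286492681183, 159.93394284469193]]
top [   0    0  110  110 7747] [[393.7   1.3]
 [278.5   1.3]
 [264.1  94.9]
 [ 91.3  73.3]
 [ 62.5 228.1]
 [ 22.9 224.5]
 [ 40.9  69.7]
 [  1.3  62.5]
 [  1.3 393.7]
 [372.1 393.7]]
scene [   0    0  110  110 8949] [[397.3   1.3]
 [397.3 393.7]
 [447.7 393.7]
 [404.5 246.1]
 [469.3 206.5]
 [508.9 210.1]
 [562.9 336.1]
 [721.3 303.7]
 [728.5 339.7]
 [764.5 343.3]
 [728.5 393.7]
 [789.7 393.7]
 [789.7   1.3]
 [591.7   1.3]
 [505.3  33.7]
 [501.7   1.3]]
```

The corners agree with a level, seated cover: (495,182), (565,345) and (745,288) observed, against (493,180), (564,345) and (746,286) predicted. Now the lever.

```bash
python3 -m jog '[{"dx":27,"dy":-20,"dz":0,"spin":0,"fingers":0},{"dx":27,"dy":-20,"dz":0,"spin":0,"fingers":0},{"dx":27,"dy":-20,"dz":0,"spin":0,"fingers":0},{"dx":26,"dy":-20,"dz":0,"spin":0,"fingers":0},{"dx":0,"dy":0,"dz":0,"spin":0,"fingers":0}]';python3 -m jog '[{"dx":0,"dy":0,"dz":30,"spin":0,"fingers":0},{"dx":0,"dy":0,"dz":40,"spin":0,"fingers":0},{"dx":0,"dy":0,"dz":30,"spin":0,"fingers":0},{"dx":0,"dy":0,"dz":20,"spin":0,"fingers":0},{"dx":0,"dy":0,"dz":9,"spin":0,"fingers":0}]';python3 -m jog '[{"dx":0,"dy":0,"dz":0,"spin":0,"fingers":0},{"dx":0,"dy":0,"dz":0,"spin":0,"fingers":0}]'
```

```text
time: 21.23
tool_pos: [0.4704, -0.1536, 0.1819]
ee_rot: [-179.8, -0.1, 82.2]
wrist_force: [-0.8, 0.6, -0.4]
grip_width: 0.0004
time: 21.65
tool_pos: [0.4708, -0.1571, 0.0504]
ee_rot: [-179.7, -0.1, 82.1]
wrist_force: [-0.9, 1.0, 0.0]
grip_width: -0.0002
time: 21.82
tool_pos: [0.4734, -0.1589, 0.0546]
ee_rot: [180.0, 0.0, 82.0]
wrist_force: [-0.2, -0.4, 0.9]
grip_width: -0.0001
```

```bash
python3 -m jog '[{"dx":-2,"dy":8,"dz":0,"spin":0,"fingers":0},{"dx":0,"dy":8,"dz":0,"spin":0,"fingers":0},{"dx":0,"dy":8,"dz":0,"spin":0,"fingers":0},{"dx":0,"dy":8,"dz":0,"spin":0,"fingers":0},{"dx":0,"dy":8,"dz":0,"spin":0,"fingers":0}]';python3 -m jog '[{"dx":0,"dy":8,"dz":0,"spin":0,"fingers":0},{"dx":0,"dy":6,"dz":0,"spin":0,"fingers":0},{"dx":0,"dy":4,"dz":0,"spin":0,"fingers":0},{"dx":0,"dy":3,"dz":0,"spin":0,"fingers":0},{"dx":0,"dy":0,"dz":0,"spin":0,"fingers":0}]'
```

```text
time: 22.23
tool_pos: [0.5137, -0.1673, 0.0545]
ee_rot: [179.9, 0.0, 82.0]
wrist_force: [-2.2, -1.0, 1.8]
grip_width: 0.0005
time: 22.65
tool_pos: [0.5333, -0.1698, 0.0535]
ee_rot: [-180.0, -0.0, 82.0]
wrist_force: [0.5, 0.2, 0.2]
grip_width: 0.0001
```

```bash
python3 -m jog '[{"dx":0,"dy":2,"dz":0,"spin":0,"fingers":0},{"dx":0,"dy":2,"dz":0,"spin":0,"fingers":0},{"dx":0,"dy":0,"dz":0,"spin":0,"fingers":0}]';python3 -m jog '[{"dx":0,"dy":1.5,"dz":0,"spin":0,"fingers":0},{"dx":0,"dy":1.5,"dz":0,"spin":0,"fingers":0},{"dx":0,"dy":0,"dz":0,"spin":0,"fingers":0}]'
python3 - <<'E'
from h import *
s=capture("scene")[:,:,::-1];t=capture("top")[:,:,::-1]
f=lambda im,x,y,w,h,k:cv2.resize(im[y:y+h,x:x+w],None,fx=k,fy=k,interpolation=cv2.INTER_CUBIC)
cv2.imwrite("pics/k.png",np.hstack([f(t,360,200,60,60,6),f(s,270,170,70,60,6)]))
y=np.radians(-8);ex=np.array([np.cos(y),np.sin(y),0]);ey=np.array([-np.sin(y),np.cos(y),0])
for th in(.8,.9,1.,1.1):
    p=np.array([.5706,-.0385,.022])+ex*(-.015+.055*np.sin(th-.5))-ey*.135+[0,0,.055*np.cos(th-.5)]
    print(th,(w2px("scene",p)-[270,170]+.5)*6-.5+[360,0],(w2px("top",p)-[360,200]+.5)*6-.5)
E
```

```text
time: 22.9
tool_pos: [0.5369, -0.1702, 0.0536]
ee_rot: [-180.0, -0.0, 82.0]
wrist_force: [-0.4, -0.4, -1.6]
grip_width: 0.0
time: 23.15
tool_pos: [0.5376, -0.1704, 0.0533]
ee_rot: [-179.7, -0.0, 82.0]
wrist_force: [-12.9, 1.7, 7.7]
grip_width: -0.0002
0.8 [[495.52387059 197.82026773]] [[201.90220294 224.27131436]]
0.9 [[484.53634653 204.02425353]] [[203.02983952 212.32790839]]
1.0 [[474.09355409 210.86402359]] [[203.9337099  201.19254992]]
1.1 [[464.30896189 218.26318229]] [[204.60550861 190.98097943]]
```

View pics/k.png

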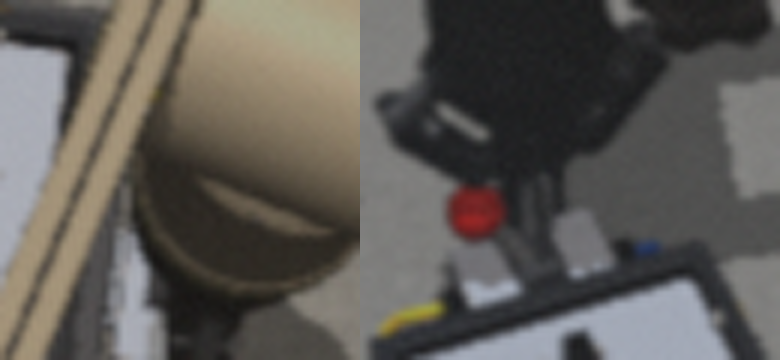

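The ball is at (476,212), which matches 1.0 rad, and the 13 N reading is the end stop. I'll back off, lift clear, check and hand in.

```bash
python3 -m jog '[{"dx":0,"dy":-10,"dz":0,"spin":0,"fingers":0},{"dx":0,"dy":-25,"dz":0,"spin":0,"fingers":0},{"dx":0,"dy":-25,"dz":0,"spin":0,"fingers":0},{"dx":0,"dy":-10,"dz":-30,"spin":0,"fingers":0},{"dx":0,"dy":0,"dz":-40,"spin":0,"fingers":0}]';python3 -m jog '[{"dx":0,"dy":0,"dz":-40,"spin":0,"fingers":0},{"dx":-40,"dy":0,"dz":0,"spin":0,"fingers":0},{"dx":-40,"dy":0,"dz":0,"spin":0,"fingers":0},{"dx":-40,"dy":0,"dz":0,"spin":0,"fingers":0},{"dx":-40,"dy":0,"dz":0,"spin":0,"fingers":0}]';python3 -m jog '[{"dx":0,"dy":0,"dz":0,"spin":0,"fingers":0},{"dx":0,"dy":0,"dz":0,"spin":0,"fingers":0},{"dx":0,"dy":0,"dz":0,"spin":0,"fingers":0}]'
python3 - <<'E'
from h import *
s=capture("scene")[:,:,::-1];t=capture("top")[:,:,::-1]
f=lambda im,x,y,w,h,k:cv2.resize(im[y:y+h,x:x+w],None,fx=k,fy=k,interpolation=cv2.INTER_CUBIC)
cv2.imwrite("pics/l.png",np.hstack([f(t,285,180,135,110,2.9),f(s,230,170,135,110,2.9)]))
E
```

```text
time: 23.67
tool_pos: [0.4652, -0.159, 0.1198]
ee_rot: [-179.4, -0.2, 82.0]
wrist_force: [0.1, -0.4, 0.0]
grip_width: -0.0
time: 24.08
tool_pos: [0.4484, -0.3213, 0.165]
ee_rot: [179.9, 0.1, 82.0]
wrist_force: [0.3, 0.0, -0.1]
grip_width: 0.0001
time: 24.33
tool_pos: [0.4482, -0.3194, 0.1638]
ee_rot: [180.0, -0.0, 81.9]
wrist_force: [0.1, 0.4, -0.1]
grip_width: 0.0003
```

View pics/l.png

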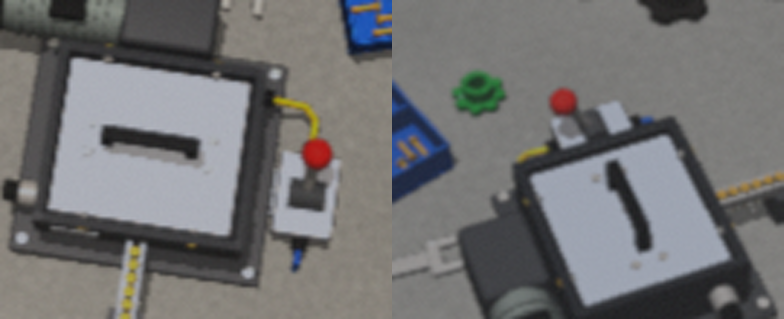

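The lever leans to +x with the ball at (317,153) in the top crop, the cover is still flat in its seat, and the arm is clear.

```bash
python3 -c "
from cell import *
print(finish_job())"
```

```text
the job is handed in; nothing more can be done
None
```

The job is finished and handed in at about 24 s of robot time; no verdict is reported on hand-in.

- **Wheel:** I fitted the larger bronze wheel on the shaft. It passed the key height without stopping and came to a firm stop on the shoulder, at the height expected for home. A picture taken afterwards showed it seated, with the key in the keyway.
- **Cover:** I lowered it in steps of 1–2 mm and pressed it past the catches to a firm stop at its expected home height. The upward force while it passed the catches read only about 5 N, below the 10–20 N stated. After I let go, the corners I read off were within about 1 mm of a level, seated cover. The fourth corner, which looks rounded in the picture, was harder to read.
- **Lever:** I then pushed it over to its end stop (13 N). The ball's position in the picture matches about 1.0 rad, and it stayed there after I backed off.

The arm is clear of everything. I did not touch the worn wheel or the other things on the bench, but I made no separate measurement of their positions at the end. Apart from the low catch force, no check failed or disagreed. The two cameras differed by 2–5 mm in places, which I settled from the robot's own readings or by averaging.

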